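Load the filter and hold the sample flask down in the reading station

ROBOT

A 6-joint arm with a two-finger parallel gripper is mounted at the origin on the work surface. World frame = base frame: x ahead of the robot, y to its left, z up, the work surface at z = 0. Lengths are in m, angles in degrees, forces in N, time in s.
With the tool pointing down it reaches from about 0.35 to 0.85 m from the base axis. Payload 8.1 kg.
Tool frame: the origin (TCP) lies at the very end of the fingers, on their centre line; the grasp point (between the pads) lies 19 mm behind it (grip_point_offset is the distance from the TCP to the grasp point, in m); z points along the fingers, y is the direction in which the jaws open and shut (so a half turn about z gives the same grasp; the last joint's range is limited). The gripper opens to 93 mm and grips with 3 to 60 N. Pads are 15 mm wide; open, the fingers measure 128 mm over their backs; the gripper's body (75 mm by 188 mm) begins 65 mm behind the grasp point.
Start: joints at [64.034, 7.471, 85.268, -0, 87.261, -4.893], TCP at [0.216, 0.56, 0.197] pointing down, gripper open.
Joint ranges: [-169.43, 169.43], [-51.17, 129.36], [1.28, 143.12], [-76.62, 256.62], [0, 156.53], [-152.29, 152.29]. Speed limits (degrees/s): [136.94, 136.94, 159.86, 180, 180, 180].

INTERFACE

Orientations are given as a 3x3 rotation matrix whose columns are the frame's x, y, z axes.
In Python, from plant import sense, read_camera, camera_model, job_done, grip_point_offset gives the robot as it stands. The module is installed in compiled form; this text tells all that it offers.
- The arm moves only by the tool step_arm, never from a script. Its argument "plan" is a list of rows, each a list of 3 entries, a list of its own where there are three numbers: the shift along the world's x, y, z in m, then the turn, a rotation vector about the world's x, y, z in degrees, then the closure, from 0 (fully open) to 1 (shut). A call has 1 to 5 rows; each row shifts and turns the commanded pose from where the row before left it; what a row does not reach is not made up. A row lasts 1/8 s, in which the tool goes at most 62.5 mm and 10.7 degrees, less where a joint would pass 70% of its speed; a pose out of reach is approached as far as the arm can. A call with a gripper value outside its range is refused whole. The fingers move at their own pace and stop on an object; "newtons" is the grip in N (left out, the last holds). Time passes only in rows, so rows that do not move let the fingers close. It gives the time, the measured TCP pose, the force and the opening at its end, in the units of the state.
- sense(): the state, without advancing time (a new reading comes with each control period).
- read_camera(name): name is "scene" or "top"; returns the picture (420x560x3 uint8, red, green, blue); there is no depth.
- camera_model(name): a dict with "fx", "fy", "cx", "cy" (pixels), "D" ([k1, k2, p1, p2, k3] as OpenCV has them; the pictures are not rectified), "world_to_cam" (4x4, takes a point from world to camera coordinates). Camera axes: x right, y down, z forward; pixel columns grow to the right and rows downward; lengths in m; the calibration is good to about 2 mm. A picture is of the moment at which its call begins. camera_model takes no time and is no camera call.
- job_done(): hands the job in, once; it reports no verdict.
The state is a dict: "time": time; "joint_positions": joint angles; "joint_velocities": joint speeds; "tau": joint torques, N m; "position": TCP position; "orientation": TCP orientation; "force": force on the tool from outside, world axes, zero at the start; "ft_torque": the same for the moment, N m; "width": opening from 0.0 (shut) to 1.0 (fully open).
Only numpy, scipy, OpenCV 4.12 (cv2) and the standard library are available. Lean on these libraries where they do the work, as an engineer would, in place of code of your own. Each camera call takes 0.05 s, during which the arm holds its last target. There are 200 camera calls.

TASK

Set the round orange filter fully home in the round port of the aluminium reading station and let go of it. Then take the amber flask from its cork ring, set it upright in the station's blue sprung ring and press it down until the ring is at its bottom stop; finish while still holding it pressed down there, because the reading runs only while it is held. Leave the green flask, the square filter and the screwdriver where they are.

Things in the scene. Friction and masses are not known exactly. Their poses are not given: they have to be found in the camera images.
- station: Fixed aluminium deck, 130 (x) by 270 (y) by 30 mm high, on the table. Origin: centre of its underside; z up. In its frame: round port at (0, +20), square port at (0, +95), sprung ring at (0, -75) mm. It stands at a different place and yaw each time.
- port_round (a point): Centre of the mouth of the station's round port, level with the deck's top (30 mm above the table). The port is a blind round recess 53 mm across and 5 mm deep with a flat floor. Axes as the station's.
- cradle_seat (a point): Centre of the top face of the station's blue sprung ring; it moves down with the ring. The ring is 72 mm outside, 44 mm inside and 10 mm thick, its top 32 mm above the deck (62 mm above the table) when not pressed. A flask seated in it has its lowest point about 9 mm below this point.
- cradle (a joint): Travel of the blue sprung ring in m, 0 when up, growing as it is pressed straight down, 0.016 at its bottom stop. Spring: about 2 N to start, 12 N at the stop (600 N/m); the flask's own weight sinks it less than 2 mm.
- filter: Round mounted filter, loose, about 50 g: orange foot disc 50 mm across and 6 mm thick, on it a black grip collar 34 mm across from 6 to 22 mm height, orange glass on top. Origin: centre of its underside; z up. It starts lying flat on the table.
- filter_square: Square mounted filter, loose, not to be touched: white square foot 40 by 40 by 6 mm with the same black collar, 34 mm across, up to 22 mm, white on top. Origin: centre of its underside. It lies on the table.
- flask: Amber glass round-bottomed flask with black stopper, loose, 110 to 220 g: round bulb 64 mm across (centre 32 mm above the origin), straight neck 26 mm across from 64 to 103 mm, stopper 32 mm across from 106 to 120 mm. Origin: lowest point of the bulb; z up along the neck. It starts upright in a cork ring (80 mm across, 20 mm high, fixed), its origin 13 mm above the table.
- flask_spare: Green glass flask with white stopper, same shape and size as the amber one, in a like cork ring; not to be touched. Origin: lowest point of the bulb.
- driver: Screwdriver with red square handle, 180 mm long and 22 mm thick, lying loose on the table beyond the station; not to be touched. Origin: its middle, on the underside.
Things that resemble listed ones, but are neither listed nor needed, are in the scene too. Of the things like the flask, leave any that is red or yellow; of the rest the larger one is meant.

How it is judged (in metres and radians):
On the way, in this order (a step that is already met when the one before it is completed fails the run):
1. The round filter lies home in the round port, let go (horizontal distance between filter and port_round below 0.0035 m and z of filter in the frame of port_round between -0.008 and -0.0035 m and angle between filter's own z axis and vertical below 0.08 rad and contact force between the fingers and filter below 0.2 N), for 0.3 s.
2. The amber flask stands in the sprung ring and is pressed down to its stop (horizontal distance between flask and cradle_seat below 0.006 m and z of flask in the frame of cradle_seat between -0.0125 and -0.005 m and angle between flask's own z axis and vertical below 0.15 rad and value of joint cradle above 0.0135 m and contact force between flask and station above 5 N and contact force between the fingers and flask above 2 N), for 0.3 s.
At the end, for the whole second after the job is handed in: Filter flat in the round port: within 3.5 mm of centre, 3.5 mm deep or more, untouched. Amber flask at rest in the sprung ring, within 6 mm of centre and 8 degrees of upright, fingers on it (over 2 N), pressing the station with over 5 N, the ring within 2.5 mm of its stop (all of step 1 and all of step 2 and linear speed of flask below 0.02 m/s); the arm keeps its last pose, push and grip.
It fails at once if The green flask, the square filter or the screwdriver is moved (30 mm) (distance of any of flask_spare, filter_square, driver from where it was at the start of the episode above 0.03 m or angle between flask_spare's own z axis and vertical above 0.5 rad).
It also fails if it takes over 58 s, if anything falls off the work surface, if the arm or the gripper's body presses on something with over 40 N, if the wrist force passes 120 N, or if a joint passes its speed limit or range.

## Working session

There is one attempt and no reset: what is moved stays moved. The work goes in short steps, Python scripts to look and compute and a tool call to move; the robot and the scene stay as the last step left them, time stands still between calls to the robot, and variables do not carry over. Pictures are saved under pics/ and viewed, about 8 in all and at most 12, crops included, and the job is handed in when it is done.

Besides the shell and the picture viewer there is one more tool, called after "Request:" in YAML: its name, and indented under it one key for each argument. step_arm: Moves the arm, as the interface text tells. Its arguments: {"type":"object","properties":{"plan":{"type":"array","items":{"type":"array"}},"newtons":{"type":"number"}},"required":["plan"]}

```bash
mkdir -p pics; python3 - <<'E'
from plant import *
import cv2,numpy as np
for n in("scene","top"):
    im=read_camera(n); np.save(n+"0.npy",im); cv2.imwrite(f"pics/{n}0.png",im[:,:,::-1])
    m=camera_model(n); print(n,m)
print(sense()); print(grip_point_offset)
E
```

```text
scene {'fx': 408.7395501272431, 'fy': 408.7395501272431, 'cx': 273.758325495968, 'cy': 210.37266394396758, 'D': array([-0.05945647,  0.        ,  0.        ,  0.        ,  0.        ]), 'world_to_cam': array([[-0.75070785,  0.66047443, -0.01453441,  0.41450325],
       [ 0.45938734,  0.50608491, -0.72995982, -0.17414145],
       [-0.47476415, -0.55466349, -0.68333551,  1.24572772],
       [ 0.        ,  0.        ,  0.        ,  1.        ]])}
top {'fx': 407.5748248065004, 'fy': 407.5748248065004, 'cx': 282.23077665745785, 'cy': 209.77292756660577, 'D': array([-0.02179675,  0.        ,  0.        ,  0.        ,  0.        ]), 'world_to_cam': array([[-0.02271384, -0.99953329,  0.02042734, -0.02156843],
       [-0.98205179,  0.0184805 , -0.18770389,  0.55146781],
       [ 0.18723878, -0.02432418, -0.98201323,  0.89787049],
       [ 0.        ,  0.        ,  0.        ,  1.        ]])}
{'time': 0.1, 'joint_positions': array([ 6.40346956e+01,  7.51125081e+00,  8.53219389e+01,  1.11691296e-03,
        8.72627250e+01, -4.88970739e+00]), 'joint_velocities': array([-0.08188467, -0.09852159, -0.17869069, -0.01482516, -0.0317528 ,
        0.00800899]), 'tau': array([ 1.03811584e-03, -5.61327195e+01, -4.93108642e+01,  7.70276436e-02,
        2.88218865e-02, -2.70975221e-05]), 'position': array([0.21545738, 0.55939185, 0.19589804]), 'orientation': array([[-9.33106376e-01,  3.59599677e-01, -7.50439702e-04],
       [ 3.59600424e-01,  9.33105190e-01, -1.49652387e-03],
       [ 1.62089680e-04, -1.66627440e-03, -9.99998599e-01]]), 'force': array([-0.24724227, -0.261119  ,  0.16269631]), 'ft_torque': array([-0.03689869,  0.03374673, -0.0388228 ]), 'width': 0.9951155521068524}
0.0188
```

View pics/scene0.png

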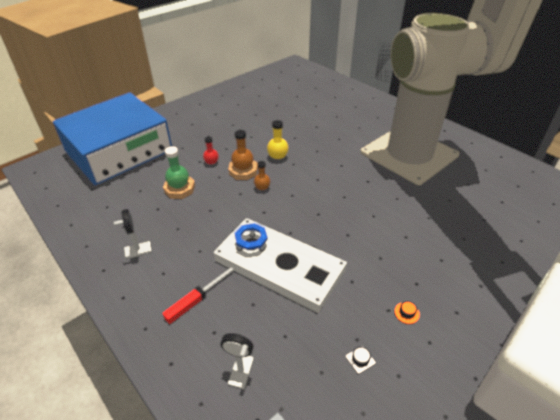

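View pics/top0.png

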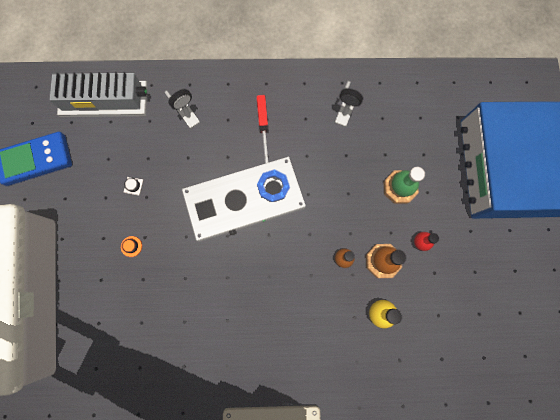

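Scene view: round filter at (408,313), square at (361,358), station with its ring at (251,236), amber flask at (242,155), and the small amber lookalike at (262,180). Top view: filter (131,246), station ~(243,198), ring (273,186), amber flask (386,260), small one (345,258), green (403,183).

```bash
cat > h.py <<'E'
import cv2,numpy as np
from plant import *
def K(m): return np.array([[m["fx"],0,m["cx"]],[0,m["fy"],m["cy"]],[0,0,1.]])
def ray(n,p):
    m=camera_model(n); p=np.asarray(p,float).reshape(-1,1,2)
    u=cv2.undistortPoints(p,K(m),m["D"]).reshape(-1,2)
    R=m["world_to_cam"][:3,:3];t=m["world_to_cam"][:3,3]
    d=np.c_[u,np.ones(len(u))]@R; return -R.T@t,d/np.linalg.norm(d,axis=1)[:,None]
def plane(n,p,z):
    c,d=ray(n,p); return c+d*((z-c[2])/d[:,2])[:,None]
def tri(a,b):  # pixel scene, pixel top
    A=np.zeros((3,3));r=np.zeros(3);L=[]
    for n,p in(("scene",a),("top",b)):
        c,d=ray(n,p);P=np.eye(3)-np.outer(d[0],d[0]);A+=P;r+=P@c;L.append((c,P))
    x=np.linalg.solve(A,r); return x,[np.linalg.norm(P@(x-c)) for c,P in L]
def blobs(mask,amin=20):
    cs,_=cv2.findContours(mask.astype(np.uint8),cv2.RETR_EXTERNAL,cv2.CHAIN_APPROX_NONE)
    return [c.reshape(-1,2) for c in cs if cv2.contourArea(c)>=amin]
def hsv(im): return cv2.cvtColor(im,cv2.COLOR_RGB2HSV).astype(int)
def near(bl,p): return min(bl,key=lambda c:np.hypot(*(c.mean(0)-p)))
E
python3 - <<'E'
from h import *
np.set_printoptions(precision=4,suppress=True)
seeds=dict(scene=dict(filter=(408,313),ring=(251,236),round=(287,261),square=(317,275),amber=(242,160),stop=(240,135),deck=(280,262)),
 top=dict(filter=(131,246),ring=(273,186),round=(235,200),square=(205,209),amber=(384,262),stop=(398,257),deck=(243,198)))
C={}
for n in seeds:
    im=np.load(n+"0.npy");h=hsv(im);H,S,V=h[...,0],h[...,1],h[...,2]
    masks=dict(filter=(H<20)&(S>180)&(V>150),ring=(H>100)&(H<125)&(S>140),round=V<60,square=V<60,amber=(H<18)&(S>150)&(V>60),stop=V<50,deck=(S<50)&(V>140))
    for k,s in seeds[n].items():
        M=masks[k].copy()
        if k in("round","square","stop"):
            w=22 if k!="stop" else 9; B=np.zeros_like(M);B[s[1]-w:s[1]+w,s[0]-w:s[0]+w]=1;M&=B
        c=near(blobs(M),s);
        if k in("filter",): c=cv2.convexHull(c).reshape(-1,2)
        C[n,k]=c
        el=cv2.fitEllipse(c.astype(np.float32)) if len(c)>=5 else None
        print(n,k,len(c),"area",cv2.contourArea(c),"bb",c.min(0),c.max(0),"ell",np.round(np.array(el[0]+el[1]),1))
for n in seeds:
    def circ(k,z):
        P=plane(n,C[n,k],z)[:,:2]; e=cv2.fitEllipse((P*1000).astype(np.float32)); print(n,k,z,np.round(e[0],1),np.round(e[1],1),"minc",cv2.minEnclosingCircle((P*1000).astype(np.float32)))
    circ("filter",.006);circ("ring",.062);circ("round",.03);
    for k in("deck","square"):
        P=plane(n,C[n,k],.03)[:,:2]*1000; print(n,k,cv2.minAreaRect(P.astype(np.float32)))
for k in("filter","ring","round","square","amber","stop"):
    e=[cv2.fitEllipse(C[n,k].astype(np.float32))[0] for n in("scene","top")]
    print("tri",k,*tri(*e))
im=np.hstack([cv2.resize(np.load("scene0.npy")[110:290,200:340],None,fx=2.8,fy=2.8),cv2.resize(np.load("top0.npy")[160:340,330:430],None,fx=2.8,fy=2.8)])
cv2.imwrite("pics/crop.png",im[:,:,::-1])
E
```

```text
scene filter 18 area 359.0 bb [395 302] [417 323] ell [406.5 312.5  20.4  23.3]
scene ring 79 area 551.5 bb [236 224] [266 248] ell [250.5 236.1  23.6  30. ]
scene round 45 area 169.5 bb [277 255] [296 267] ell [286.6 261.   12.1  18.1]
scene square 42 area 145.0 bb [307 268] [326 282] ell [316.5 275.   11.8  17.4]
scene amber 76 area 359.0 bb [232 139] [251 169] ell [241.7 156.2  17.9  29.3]Traceback (most recent call last):
  File "<stdin>", line 13, in <module>
  File "h.py", line 20, in near
    def near(bl,p): return min(bl,key=lambda c:np.hypot(*(c.mean(0)-p)))
                           ~~~^^^^^^^^^^^^^^^^^^^^^^^^^^^^^^^^^^^^^^^^^^
ValueError: min() iterable argument is empty
```

```bash
cat > m.py <<'E'
from h import *
np.set_printoptions(precision=4,suppress=True)
seeds=dict(scene=dict(filter=(408,313),ring=(251,236),round=(287,261),square=(317,275),amber=(242,160),stop=(240,135),deck=(280,262)),
 top=dict(filter=(131,246),ring=(273,186),round=(235,200),square=(205,209),amber=(384,262),stop=(398,257),deck=(243,198)))
C={}
for n in seeds:
    im=np.load(n+"0.npy");h=hsv(im);H,S,V=h[...,0],h[...,1],h[...,2]
    masks=dict(filter=(H<22)&(S>120)&(V>90),ring=(H>100)&(H<125)&(S>140),round=V<60,square=V<60,amber=(H<18)&(S>150)&(V>60),stop=V<60,deck=(S<50)&(V>140))
    for k,s in seeds[n].items():
        M=masks[k].copy()
        if k in("round","square","stop"):
            w=22 if k!="stop" else 11; B=np.zeros_like(M);B[s[1]-w:s[1]+w,s[0]-w:s[0]+w]=1;M&=B
        bl=blobs(M,8)
        if not bl: print("none",n,k);continue
        c=near(bl,s)
        if k=="filter": c=cv2.convexHull(c).reshape(-1,2)
        C[n,k]=c
        el=cv2.fitEllipse(c.astype(np.float32))
        print(n,k,"area",cv2.contourArea(c),"bb",c.min(0),c.max(0),"ell",np.round(np.array(el[0]+el[1]),1))
for n in seeds:
    def circ(k,z):
        P=plane(n,C[n,k],z)[:,:2]; e=cv2.fitEllipse((P*1000).astype(np.float32)); print(n,k,z,np.round(e[0],1),np.round(e[1],1),"minc",np.round(cv2.minEnclosingCircle((P*1000).astype(np.float32))[0],1))
    circ("filter",.006);circ("ring",.062);circ("round",.03)
    for k in("deck","square"):
        P=plane(n,C[n,k],.03)[:,:2]*1000; print(n,k,cv2.minAreaRect(P.astype(np.float32)))
for k in("filter","ring","round","square","amber","stop"):
    if ("scene",k) in C and ("top",k) in C: print("tri",k,*tri(*[cv2.fitEllipse(C[n,k].astype(np.float32))[0] for n in("scene","top")]))
E
python3 m.py; python3 - <<'E'
from h import *
a=np.load("scene0.npy");b=np.load("top0.npy")
f=lambda i,x,y,w,hh:cv2.resize(i[y:y+hh,x:x+w],None,fx=6,fy=6,interpolation=cv2.INTER_NEAREST)
im=np.vstack([np.hstack([f(a,225,128,40,50),f(b,366,235,40,50)]),np.hstack([f(a,388,293,40,40),f(b,111,226,40,40)])])
cv2.imwrite("pics/crop.png",im[:,:,::-1])
E
```

```text
scene filter area 437.5 bb [394 301] [419 323] ell [406.7 312.2  22.1  26.4]
scene ring area 551.5 bb [236 224] [266 248] ell [250.5 236.1  23.6  30. ]
scene round area 169.5 bb [277 255] [296 267] ell [286.6 261.   12.1  18.1]
scene square area 145.0 bb [307 268] [326 282] ell [316.5 275.   11.8  17.4]
scene amber area 359.0 bb [232 139] [251 169] ell [241.7 156.2  17.9  29.3]
scene stop area 52.5 bb [236 131] [244 138] ell [240.1 134.6   7.7   9. ]
scene deck area 5736.5 bb [213 218] [347 305] ell [282.9 260.5  55.6 148.3]
top filter area 338.0 bb [120 236] [141 256] ell [130.9 246.1  20.5  21.8]
top ring area 672.5 bb [257 170] [288 201] ell [272.8 185.4  29.1  29.7]
none top round
none top square
top amber area 409.0 bb [374 247] [400 273] ell [385.9 260.2  23.8  26.8]
none top stop
top deck area 6087.0 bb [182 131] [305 240] ell [244.5 192.8  79.2 126.8]
scene filter 0.006 [479.  330.3] [51.3 56.1] minc [478.7 329.9]
scene ring 0.062 [612.3  -9.3] [67.2 72.9] minc [611.7  -9.1]
scene round 0.03 [583.3  79. ] [34.7 40. ] minc [583.6  79.1]
scene deck ((588.8232421875, 58.88660430908203), (138.97207641601562, 276.7322998046875), 16.664094924926758)
scene square ((562.17138671875, 150.4208526611328), (29.32880973815918, 32.52744674682617), 15.101530075073242)
top filter 0.006 [478.1 330.5] [50.2 51.3] minc [478.  330.7]
top ring 0.062 [607.6 -12.1] [69.  70.2] minc [607.6 -12.4]Traceback (most recent call last):
  File "m.py", line 23, in <module>
    circ("filter",.006);circ("ring",.062);circ("round",.03)
                                          ~~~~^^^^^^^^^^^^^
  File "m.py", line 22, in circ
    P=plane(n,C[n,k],z)[:,:2]; e=cv2.fitEllipse((P*1000).astype(np.float32)); print(n,k,z,np.round(e[0],1),np.round(e[1],1),"minc",np.round(cv2.minEnclosingCircle((P*1000).astype(np.float32))[0],1))
              ~^^^^^
KeyError: ('top', 'round')
```

View pics/crop.png

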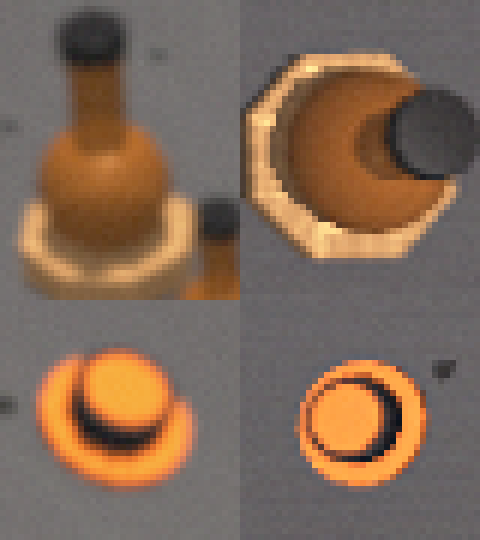

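Crop: filter disc and collar clear, top disc centre ≈(131,246); amber stopper ≈(240,134.5) scene, ≈(398,257) top; bulb visible above cork ring. I'll refine ports and flask with subpixel thresholds.

```bash
cat > m2.py <<'E'
from h import *
np.set_printoptions(precision=1,suppress=True)
def crop(n,x0,y0,x1,y1,f=6):
    im=np.load(n+"0.npy")[y0:y1,x0:x1]
    return cv2.resize(im,None,fx=f,fy=f,interpolation=cv2.INTER_CUBIC),(lambda c:(np.asarray(c,float)+.5)/f-.5+[x0,y0])
def big(m): return max(blobs(m),key=lambda c:cv2.contourArea(c))
E={}
def rep(n,k,c,z):
    e=cv2.fitEllipse(c.astype(np.float32)); E[n,k]=e[0]
    P=plane(n,c,z)[:,:2]*1000; q=cv2.fitEllipse(P.astype(np.float32))
    print(n,k,"px",np.array(e[0]+e[1]),"world@%g"%z,np.array(q[0]+q[1]),"rect",[np.round(v,1) for v in cv2.minAreaRect(P.astype(np.float32))])
for n,b in dict(scene={'round':(270,247,304,276),'square':(302,261,334,290)},top={'round':(220,185,251,216),'square':(191,195,219,224)}).items():
    for k,bb in b.items():
        im,f=crop(n,*bb); g=im.max(2); print(g.min(),np.median(g),g.max()); rep(n,k,f(big(g<130)),.03)
for n,bb in dict(scene=(230,127,252,142),top=(386,245,410,270)).items():
    im,f=crop(n,*bb); h=hsv(im); print(n,'stop px',im[im.shape[0]//2,im.shape[1]//2],'tbl',im[2,2]);
    m=(h[...,2]<(72 if n=="scene" else 78))&(h[...,1]<90); rep(n,'stop',f(big(m)),.133)
for n,bb in dict(scene=(225,150,260,180),top=(366,240,408,280)).items():
    im,f=crop(n,*bb); h=hsv(im); print(n,'bulb px',im[im.shape[0]//2,im.shape[1]//3])
    m=(h[...,0]<16)&(h[...,1]>165); rep(n,'bulb',f(big(m)),.045); 
for k in("round","square","stop","bulb"):
    x,r=tri(E["scene",k],E["top",k]); print("tri",k,x*1000,np.array(r)*1000)
for n,z0 in(("scene",0),("top",0)):
    im=np.load(n+"0.npy");h=hsv(im); c=near(blobs((h[...,1]<50)&(h[...,2]>140),2000),(280,262) if n=="scene" else (243,198))
    P=plane(n,c,.03)[:,:2]*1000; print(n,cv2.minAreaRect(P.astype(np.float32)))
    c=near(blobs((h[...,0]>100)&(h[...,0]<125)&(h[...,1]>140)),(251,236) if n=="scene" else (273,186)); E[n,'ring']=cv2.fitEllipse(c.astype(np.float32))[0]
x,r=tri(E["scene",'ring'],E["top",'ring']);print("ring",x*1000,np.array(r)*1000)
E
python3 m2.py
```

```text
49 243.0 247
scene round px [286.5 260.9  16.1  21.7] world@0.03 [583.2  78.8  46.1  48. ] rect [array([583.2,  78.7]), array([46.6, 47.8]), np.float64(23.6)]
50 242.0 245
scene square px [316.5 274.9  16.1  21.4] world@0.03 [561.7 150.4  43.2  45.8] rect [array([561.8, 150.3]), array([38.5, 39.2]), np.float64(16.8)]
59 247.0 255
top round px [235.2 199.9  20.3  21.2] world@0.03 [581.4  78.4  49.8  50.5] rect [array([581.3,  78.3]), array([50.2, 50.2]), np.float64(0.2)]
41 243.0 255
top square px [205.  209.3  19.5  20.6] world@0.03 [560.  150.2  47.7  48.5] rect [array([560.1, 150.4]), array([41.7, 42.1]), np.float64(16.8)]
scene stop px [59 55 56] tbl [116 114 112]
scene stop px [239.9 134.2   8.4  11.1] world@0.133 [ 437.1 -265.5   29.8   41.8] rect [array([ 436.8, -266.2]), array([40.7, 28.2]), np.float64(51.6)]
top stop px [70 68 65] tbl [243 184 118]
top stop px [397.9 257.   14.7  15.3] world@0.133 [ 430.1 -271.7   30.4   32.7] rect [array([ 429.3, -271.8]), array([30.9, 32.7]), np.float64(29.1)]
scene bulb px [106  68  32]
scene bulb px [241.9 158.6  19.5  19.7] world@0.045 [ 430.2 -275.    55.5   95.2] rect [array([ 432.1, -273.3]), array([93.7, 54.9]), np.float64(51.0)]
top bulb px [138  82  38]
top bulb px [385.8 260.2  23.   26.2] world@0.045 [ 429.3 -269.9   54.2   59.8] rect [array([ 429.9, -270.3]), array([61.6, 55.9]), np.float64(12.4)]
tri round [582.1  78.3  28.1] [0.5 0.5]
tri square [560.5 150.1  28.2] [0.5 0.5]
tri stop [ 430.7 -274.1  125.9] [0.3 0.3]
tri bulb [ 430.5 -271.3   45.5] [2.1 2.1]
scene ((588.8232421875, 58.88660430908203), (138.97207641601562, 276.7322998046875), 16.664094924926758)
top ((625.1839599609375, 70.49652862548828), (213.50257873535156, 272.0711669921875), 16.658958435058594)
ring [609.3 -12.6  56.1] [0.6 0.6]
```

Measured: filter (478.3, 330.5), round port (582, 78.5), ring (609.3, -12.6), station yaw 16.7°, flask (430.5, -272). All agree with the given geometry. I'll move above the filter.

Request:
step_arm:
  plan:
    - [[0.044, -0.038, -0.015], [0, 0, 0], 0]
    - [[0.044, -0.038, -0.015], [0, 0, 0], 0]
    - [[0.044, -0.038, -0.015], [0, 0, 0], 0]
    - [[0.044, -0.038, -0.015], [0, 0, 0], 0]
    - [[0.044, -0.038, -0.02], [0, 0, 0], 0]
  newtons: 15

```text
time: 0.72
position: [0.4372, 0.3691, 0.1172]
orientation: [[-0.933, 0.359, 0.002], [0.359, 0.933, 0.001], [-0.001, 0.002, -1.0]]
force: [0.4, 0.7, 0.7]
width: 1.0
```

Request:
step_arm:
  plan:
    - [[0.0428, -0.0389, -0.02], [0, 0, 0], 0]
    - [[0, 0, -0.04], [0, 0, 0], 0]
    - [[0, 0, 0], [0, 0, 0], 0]

```text
time: 1.1
position: [0.4757, 0.3286, 0.0527]
orientation: [[-0.933, 0.361, -0.007], [0.361, 0.933, -0.004], [0.005, -0.006, -1.0]]
force: [-0.9, 0.2, -0.4]
width: 0.998
```

Request:
step_arm:
  plan:
    - [[0, 0, -0.022], [0, 0, 0], 0]
    - [[0, 0, -0.022], [0, 0, 0], 0]
    - [[0, 0, 0], [0, 0, 0], 0]
    - [[0, 0, 0], [0, 0, 0], 0]

```text
time: 1.6
position: [0.479, 0.332, 0.0147]
orientation: [[-0.933, 0.359, 0.002], [0.359, 0.933, 0.001], [-0.001, 0.001, -1.0]]
force: [0.9, -0.1, 0.4]
width: 1.003
```

Request:
step_arm:
  plan:
    - [[-0.0005, -0.001, -0.004], [0, 0, 0], 0]
    - [[0, 0, 0], [0, 0, 0], 0.4]
    - [[0, 0, 0], [0, 0, 0], 1]
    - [[0, 0, 0], [0, 0, 0], 1]
    - [[0, 0, 0], [0, 0, 0], 1]

```text
time: 2.22
position: [0.4781, 0.33, 0.0089]
orientation: [[-0.933, 0.36, 0.0], [0.36, 0.933, 0.0], [-0.0, 0.0, -1.0]]
force: [-0.6, 0.5, -0.3]
width: 0.617
```

Request:
step_arm:
  plan:
    - [[0, 0, 0], [0, 0, 0], 1]
    - [[0, 0, 0], [0, 0, 0], 1]
    - [[0, 0, 0], [0, 0, 0], 1]

```text
time: 2.6
position: [0.478, 0.33, 0.0088]
orientation: [[-0.933, 0.36, -0.0], [0.36, 0.933, -0.0], [0.0, -0.0, -1.0]]
force: [-0.3, -0.4, -0.7]
width: 0.301
```

Request:
step_arm:
  plan:
    - [[0, 0, 0], [0, 0, 0], 1]
    - [[0, 0, 0], [0, 0, 0], 1]

```text
time: 2.85
position: [0.478, 0.33, 0.0088]
orientation: [[-0.933, 0.36, -0.0], [0.36, 0.933, -0.0], [0.0, -0.0, -1.0]]
force: [0.2, 0.1, 0.1]
width: 0.081
```

```bash
python3 - <<'E'
from h import *
a=read_camera("scene");b=read_camera("top")
f=lambda i,x,y,w,hh:cv2.resize(i[y:y+hh,x:x+w],None,fx=4,fy=4)
cv2.imwrite("pics/g1.png",np.hstack([f(a,360,250,100,100),f(b,80,190,100,100)])[:,:,::-1]); print(sense()["width"])
E
```

```text
0.019482998642842253
```

View pics/g1.png

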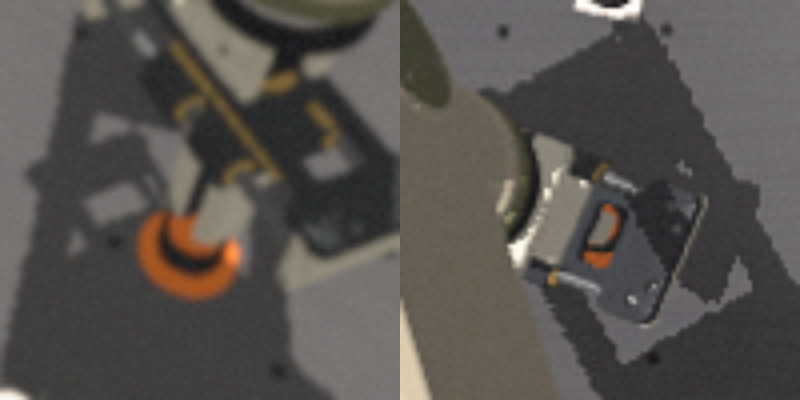

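Unexpected: the fingers shut fully, and in the scene view their ends lie over the filter's glass (≈(413,311)) with the filter still at ≈(407,313). I'll compare that with where the TCP should appear.

```bash
python3 - <<'E'
from h import *
np.set_printoptions(precision=1,suppress=True)
def proj(n,P):
    m=camera_model(n);W=m["world_to_cam"];return cv2.projectPoints(np.array(P,float),cv2.Rodrigues(W[:3,:3])[0],W[:3,3],K(m),m["D"])[0].reshape(-1,2)
Z=[0,.009,.022,.03,.04,.06]
for n in("scene","top"): print(n,proj(n,[(.478,.33,z) for z in Z]).tolist())
print(sense())
a=read_camera("scene");cv2.imwrite("pics/g2.png",cv2.resize(a[280:340,370:450],None,fx=9,fy=9,interpolation=cv2.INTER_CUBIC)[:,:,::-1])
E
```

```text
scene [[406.21091546731674, 313.2156392603245], [407.14136697557205, 310.7835722332241], [408.50905696792256, 307.2045383158137], [409.36495607442953, 304.96230304625936], [410.45045487782386, 302.1158256875504], [412.6750768860338, 296.272621478924]]
top [[131.93997276219213, 246.34072638511958], [130.65556405463818, 245.9647858993189], [128.75881848787154, 245.4095459534867], [127.56647269243308, 245.0604634875997], [126.04826766722215, 244.61593068899685], [122.91557566317528, 243.69850102241315]]
{'time': 2.95, 'joint_positions': array([ 29.6,  14.2,  98.2,  -0. ,  67.6, -39.4]), 'joint_velocities': array([-0.1, -0.1, -0.1,  0. , -0.1,  0. ]), 'tau': array([  0. , -56.4, -43.6,   0. ,   0.1,   0. ]), 'position': array([0.5, 0.3, 0. ]), 'orientation': array([[-0.9,  0.4,  0. ],
       [ 0.4,  0.9,  0. ],
       [-0. ,  0. , -1. ]]), 'force': array([-0.4,  0.4,  0.9]), 'ft_torque': array([0., 0., 0.]), 'width': 0.019482998642842253}
```

View pics/g2.png

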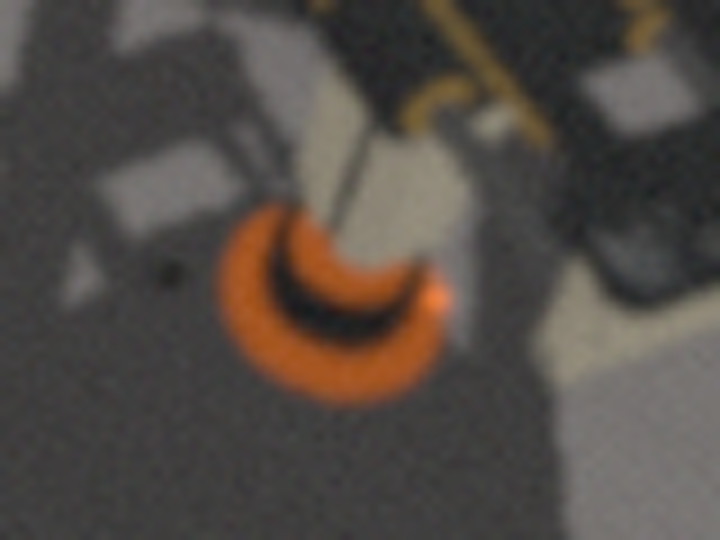

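Request:
step_arm:
  plan:
    - [[0, 0, 0.04], [0, 0, 0], 1]
    - [[0, 0, 0.04], [0, 0, 0], 1]
    - [[0, 0, 0], [0, 0, 0], 1]
    - [[0, 0, 0], [0, 0, 0], 1]

```text
time: 3.5
position: [0.4778, 0.3299, 0.0884]
orientation: [[-0.933, 0.36, -0.0], [0.36, 0.933, -0.0], [0.0, -0.0, -1.0]]
force: [-0.3, 0.3, -0.4]
width: 0.003
```

```bash
python3 - <<'E'
from h import *
np.set_printoptions(precision=4,suppress=True)
a=read_camera("scene");b=read_camera("top");np.save("scene1.npy",a);np.save("top1.npy",b)
f=lambda i,x,y,w,hh:cv2.resize(i[y:y+hh,x:x+w],None,fx=6,fy=6,interpolation=cv2.INTER_CUBIC)
cv2.imwrite("pics/g3.png",np.hstack([f(a,385,255,65,80),f(b,95,215,65,80)])[:,:,::-1]); s=sense();print(s["width"],s["position"])
m=camera_model("scene");W=m["world_to_cam"];p=s["position"]
for n in("scene","top"):
    m=camera_model(n);W=m["world_to_cam"];print(n,cv2.projectPoints(p[None]+[[0,0,0],[0,0,.02],[0,0,.04]],cv2.Rodrigues(W[:3,:3])[0],W[:3,3],K(m),m["D"])[0].reshape(-1,2).tolist())
E
```

```text
0.0026376246291266187 [0.477  0.3294 0.0871]
scene [[415.8678656147131, 287.52046097142465], [418.27150347107204, 281.16528281985734], [420.75800365817616, 274.574845378473]]
top [[118.69150097436898, 242.85231365661366], [115.23017431220433, 241.84676596054936], [111.61141006163604, 240.7951766119178]]
```

View pics/g3.png

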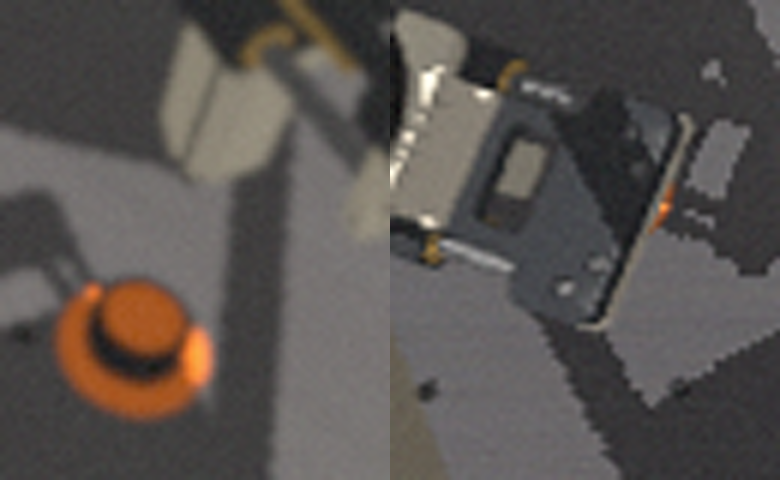

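Closed tips appear near (418,282) in the scene view, while the reported TCP projects to (415.9,287.5): the tips sit about 17 mm above the stated TCP. That is why the jaws closed above the collar. I'll half-open and measure both tips.

Request:
step_arm:
  plan:
    - [[0, 0, 0], [0, 0, 0], 0.4]
    - [[0, 0, 0], [0, 0, 0], 0.4]
    - [[0, 0, 0], [0, 0, 0], 0.4]
    - [[0, 0, -0.04], [0, 0, 0], 0.4]
    - [[0, 0, 0], [0, 0, 0], 0.4]

```text
time: 4.22
position: [0.4753, 0.3284, 0.0455]
orientation: [[-0.933, 0.36, -0.006], [0.36, 0.933, -0.003], [0.004, -0.005, -1.0]]
force: [-1.6, 0.1, -0.2]
width: 0.494
```

Request:
step_arm:
  plan:
    - [[0, 0, 0], [0, 0, 0], 0.4]
    - [[0, 0, 0], [0, 0, 0], 0.4]

```text
time: 4.47
position: [0.4791, 0.3306, 0.0506]
orientation: [[-0.933, 0.36, 0.002], [0.36, 0.933, 0.001], [-0.002, 0.002, -1.0]]
force: [0.3, 0.1, 0.9]
width: 0.601
```

```bash
python3 - <<'E'
from h import *
a=read_camera("scene");s=sense();p=s["position"];R=s["orientation"];w=s["width"]*.093/2
print(p,s["width"],s["force"])
im=cv2.resize(a[260:340,380:460],None,fx=7,fy=7,interpolation=cv2.INTER_CUBIC)
m=camera_model("scene");W=m["world_to_cam"]
for dz,col in((0,(255,0,0)),(.0188,(0,255,0))):
  for sg in(-1,1):
    P=[p+R@[u,sg*w,-dz] for u in(-.0075,.0075)]
    q=cv2.projectPoints(np.array(P),cv2.Rodrigues(W[:3,:3])[0],W[:3,3],K(m),m["D"])[0].reshape(-1,2)
    q=((q-[380,260]+.5)*7).astype(int);cv2.line(im,tuple(map(int,q[0])),tuple(map(int,q[1])),col,1)
cv2.imwrite("pics/g4.png",im[:,:,::-1])
E
```

```text
[0.47905567 0.33058735 0.0505526 ] 0.5996266957341432 [ 0.07741468 -0.02420846  0.87620249]
```

View pics/g4.png

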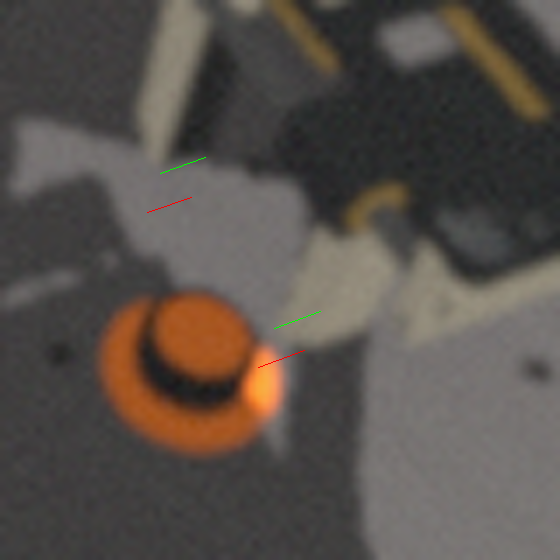

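With the jaws half open, the tips' lower edges ((155,165) and (283,320) in the crop) match the drawn line 19 mm above the reported TCP. So true tip z ≈ reported z + 19 mm, and the lateral position is fine. I'll descend again with that offset, watching the force.

Request:
step_arm:
  plan:
    - [[0, 0, -0.02], [0, 0, 0], 0.4]
    - [[0, 0, -0.02], [0, 0, 0], 0.4]
    - [[0, 0, -0.008], [0, 0, 0], 0.4]
    - [[0, 0, -0.004], [0, 0, 0], 0.4]
    - [[0, 0, 0], [0, 0, 0], 0.4]

```text
time: 5.15
position: [0.478, 0.33, -0.0034]
orientation: [[-0.933, 0.36, -0.0], [0.36, 0.933, -0.0], [0.0, -0.0, -1.0]]
force: [-0.3, 0.7, -0.3]
width: 0.606
```

Request:
step_arm:
  plan:
    - [[0, 0, -0.004], [0, 0, 0], 0.4]
    - [[0, 0, 0], [0, 0, 0], 0.4]

```text
time: 5.4
position: [0.4781, 0.33, -0.0071]
orientation: [[-0.933, 0.36, 0.0], [0.36, 0.933, 0.0], [-0.0, 0.0, -1.0]]
force: [0.4, 0.2, -1.1]
width: 0.602
```

Request:
step_arm:
  plan:
    - [[0, 0, -0.001], [0, 0, 0], 1]
    - [[0, 0, 0], [0, 0, 0], 1]
    - [[0, 0, 0], [0, 0, 0], 1]
    - [[0, 0, 0], [0, 0, 0], 1]

```text
time: 5.9
position: [0.4781, 0.33, -0.0081]
orientation: [[-0.933, 0.36, 0.0], [0.36, 0.933, 0.0], [-0.0, 0.0, -1.0]]
force: [-0.7, -0.7, 0.4]
width: 0.357
```

Request:
step_arm:
  plan:
    - [[0, 0, 0.03], [0, 0, 0], 1]
    - [[0, 0, 0.03], [0, 0, 0], 1]
    - [[0.02, -0.05, 0], [0, 0, 0], 1]
    - [[0.02, -0.05, 0], [0, 0, 0], 1]
    - [[0.02, -0.05, 0], [0, 0, 0], 1]

```text
time: 6.52
position: [0.5385, 0.1787, 0.0521]
orientation: [[-0.933, 0.359, 0.001], [0.359, 0.933, 0.0], [-0.0, 0.0, -1.0]]
force: [0.7, 0.0, -1.2]
width: 0.357
```

Request:
step_arm:
  plan:
    - [[0.02, -0.05, 0], [0, 0, 0], 1]
    - [[0.0237, -0.0521, 0], [0, 0, 0], 1]
    - [[0, 0, -0.015], [0, 0, 0], 1]
    - [[0, 0, 0], [0, 0, 0], 1]
    - [[0, 0, 0], [0, 0, 0], 1]

```text
time: 7.15
position: [0.5809, 0.0791, 0.0366]
orientation: [[-0.934, 0.358, -0.001], [0.358, 0.934, 0.0], [0.001, -0.0, -1.0]]
force: [-0.0, 0.1, -0.9]
width: 0.356
```

```bash
python3 - <<'E'
from h import *
a=read_camera("scene");b=read_camera("top");np.save("scene2.npy",a);np.save("top2.npy",b)
f=lambda i,x,y,w,hh:cv2.resize(i[y:y+hh,x:x+w],None,fx=6,fy=6,interpolation=cv2.INTER_CUBIC)
cv2.imwrite("pics/g5.png",np.hstack([f(a,255,220,65,80),f(b,200,150,65,80)])[:,:,::-1]); s=sense();print(s["width"],s["position"],s["force"])
E
```

```text
0.3582675113640536 [0.58156105 0.07918079 0.03719457] [ 0.49789421  0.66828914 -0.26102667]
```

View pics/g5.png

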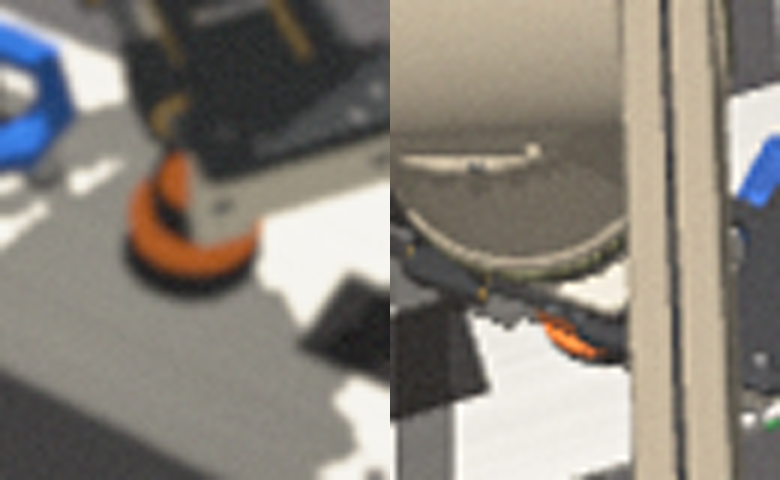

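The filter is held above the port: scene foot outline ≈(276–298, 245–268), with the dark port crescent just below it. I'll fit its visible rim on the foot-top plane as a check.

```bash
python3 - <<'E'
from h import *
from scipy.optimize import least_squares
def fit(n,fn,x0,y0,x1,y1,z,lo=100,R=25.):
    im=cv2.resize(np.load(fn)[y0:y1,x0:x1],None,fx=6,fy=6,interpolation=cv2.INTER_CUBIC);h=hsv(im)
    c=max(blobs((h[...,0]<22)&(h[...,1]>130)&(h[...,2]>lo)),key=cv2.contourArea)
    P=plane(n,(c+.5)/6-.5+[x0,y0],z)[:,:2]*1000
    c0=camera_model(n)["world_to_cam"];cam=(-c0[:3,:3].T@c0[:3,3])[:2]*1000
    ctr=P.mean(0)
    for _ in range(6):   # keep rim points on camera side
        d=cam-ctr;d/=np.linalg.norm(d);v=P-ctr;r=np.hypot(*v.T)
        k=((v@d)/r>0.1)&(abs(r-R)<6 if _>1 else r>0)
        ctr=least_squares(lambda q:np.hypot(*(P[k]-q).T)-R,ctr,loss="soft_l1",f_scale=.5).x
    print(n,z,ctr.round(1),k.sum(),np.std(np.hypot(*(P[k]-ctr).T)).round(2))
fit("scene","scene0.npy",385,292,430,332,.006)
fit("top","top0.npy",111,226,151,266,.006)
for z in(.049,.051,.053): fit("scene","scene2.npy",268,240,308,280,z)
E
```

```text
scene 0.006 [481.7 331.3] 185 0.18
top 0.006 [477.9 329.7] 167 0.21
scene 0.049 [584.2  81.7] 166 1.25
scene 0.051 [585.3  82.9] 166 1.26
scene 0.053 [586.4  84.1] 166 1.27
```

Request:
step_arm:
  plan:
    - [[0.0003, -0.0015, -0.005], [0, 0, 0], 1]
    - [[0, 0, -0.005], [0, 0, 0], 1]
    - [[0, 0, 0], [0, 0, 0], 1]
    - [[0, 0, -0.002], [0, 0, 0], 1]
    - [[0, 0, 0], [0, 0, 0], 1]

```text
time: 7.88
position: [0.5819, 0.0763, 0.0247]
orientation: [[-0.933, 0.36, -0.0], [0.36, 0.933, -0.0], [0.0, -0.0, -1.0]]
force: [0.2, 0.2, -0.9]
width: 0.361
```

Request:
step_arm:
  plan:
    - [[0, 0, -0.002], [0, 0, 0], 1]
    - [[0, 0, 0], [0, 0, 0], 1]

```text
time: 8.12
position: [0.5819, 0.0764, 0.0227]
orientation: [[-0.933, 0.36, -0.0], [0.36, 0.933, 0.0], [0.0, -0.0, -1.0]]
force: [-0.9, 0.1, 0.4]
width: 0.358
```

Request:
step_arm:
  plan:
    - [[0, 0, -0.0015], [0, 0, 0], 1]
    - [[0, 0, 0], [0, 0, 0], 1]

```text
time: 8.38
position: [0.5819, 0.0764, 0.0212]
orientation: [[-0.933, 0.36, -0.0], [0.36, 0.933, -0.0], [0.0, -0.0, -1.0]]
force: [-0.0, 0.3, -0.0]
width: 0.358
```

Request:
step_arm:
  plan:
    - [[0, 0.0015, 0], [0, 0, 0], 1]
    - [[0, 0, -0.001], [0, 0, 0], 1]
    - [[0, 0, 0], [0, 0, 0], 1]
    - [[0, 0, -0.001], [0, 0, 0], 1]
    - [[0, 0, 0], [0, 0, 0], 1]

```text
time: 9.0
position: [0.5819, 0.0779, 0.0192]
orientation: [[-0.933, 0.36, -0.0], [0.36, 0.933, -0.0], [0.0, -0.0, -1.0]]
force: [-0.3, 0.2, -0.4]
width: 0.363
```

Request:
step_arm:
  plan:
    - [[0, 0, -0.001], [0, 0, 0], 1]
    - [[0, 0, 0], [0, 0, 0], 1]

```text
time: 9.25
position: [0.5819, 0.0779, 0.0182]
orientation: [[-0.933, 0.36, -0.0], [0.36, 0.933, -0.0], [0.0, -0.0, -1.0]]
force: [0.0, -0.3, -1.0]
width: 0.361
```

Request:
step_arm:
  plan:
    - [[0, 0, -0.001], [0, 0, 0], 1]
    - [[0, 0, 0], [0, 0, 0], 1]

```text
time: 9.5
position: [0.5819, 0.0779, 0.0172]
orientation: [[-0.933, 0.36, -0.0], [0.36, 0.933, -0.0], [0.0, -0.0, -1.0]]
force: [0.1, -0.5, 0.1]
width: 0.356
```

Request:
step_arm:
  plan:
    - [[0, 0, -0.001], [0, 0, 0], 1]
    - [[0, 0, 0], [0, 0, 0], 1]

```text
time: 9.75
position: [0.5821, 0.0779, 0.0169]
orientation: [[-0.933, 0.36, 0.0], [0.36, 0.933, -0.0], [-0.0, 0.0, -1.0]]
force: [-2.9, -0.5, 6.2]
width: 0.361
```

Contact (6 N) comes exactly at the port-floor height (0.0169). I'll release, retreat and look.

Request:
step_arm:
  plan:
    - [[0, 0, 0.0005], [0, 0, 0], 0.4]
    - [[0, 0, 0], [0, 0, 0], 0.4]
    - [[0, 0, 0], [0, 0, 0], 0.4]
    - [[0, 0, 0.03], [0, 0, 0], 0.4]
    - [[0, 0, 0.05], [0, 0, 0], 0.4]

```text
time: 10.38
position: [0.5798, 0.0778, 0.0951]
orientation: [[-0.933, 0.36, -0.005], [0.36, 0.933, -0.0], [0.005, -0.002, -1.0]]
force: [0.7, -0.6, 0.8]
width: 0.601
```

Request:
step_arm:
  plan:
    - [[0, 0, 0.05], [0, 0, 0], 0.4]
    - [[-0.02, -0.05, 0.02], [0, 0, 0], 0.4]
    - [[-0.03, -0.05, 0], [0, 0, 0], 0.4]
    - [[-0.03, -0.05, 0], [0, 0, 0], 0.4]
    - [[-0.03, -0.05, 0], [0, 0, 0], 0.4]

```text
time: 11.0
position: [0.471, -0.1234, 0.1669]
orientation: [[-0.933, 0.359, 0.001], [0.359, 0.933, -0.0], [-0.001, -0.0, -1.0]]
force: [0.0, 0.5, 0.3]
width: 0.602
```

```bash
python3 - <<'E'
from h import *
a=read_camera("scene");b=read_camera("top");np.save("scene3.npy",a);np.save("top3.npy",b)
f=lambda i,x,y,w,hh:cv2.resize(i[y:y+hh,x:x+w],None,fx=6,fy=6,interpolation=cv2.INTER_CUBIC)
cv2.imwrite("pics/g6.png",np.hstack([f(a,255,220,65,80),f(b,200,160,65,80)])[:,:,::-1]); s=sense();print(s["width"],s["position"],s["force"])
for n,bb in(("scene",(265,235,310,280)),("top",(215,180,256,220))):
    x0,y0,x1,y1=bb;im=f(a if n=="scene" else b,x0,y0,x1-x0,y1-y0);h=hsv(im)
    bl=blobs((h[...,0]<22)&(h[...,1]>130)&(h[...,2]>100))
    if bl:
        c=cv2.convexHull(max(bl,key=cv2.contourArea)).reshape(-1,2);P=plane(n,(c+.5)/6-.5+[x0,y0],.031)[:,:2]*1000
        q=cv2.fitEllipse(P.astype(np.float32));print(n,np.round(q[0],1),np.round(q[1],1))
E
```

```text
0.6017801760876466 [ 0.46967003 -0.12629127  0.16684499] [1.11519042 0.19664347 0.39144005]
scene [582.1  77.7] [48.  52.5]
top [581.3  78.4] [49.9 50.2]
```

View pics/g6.png

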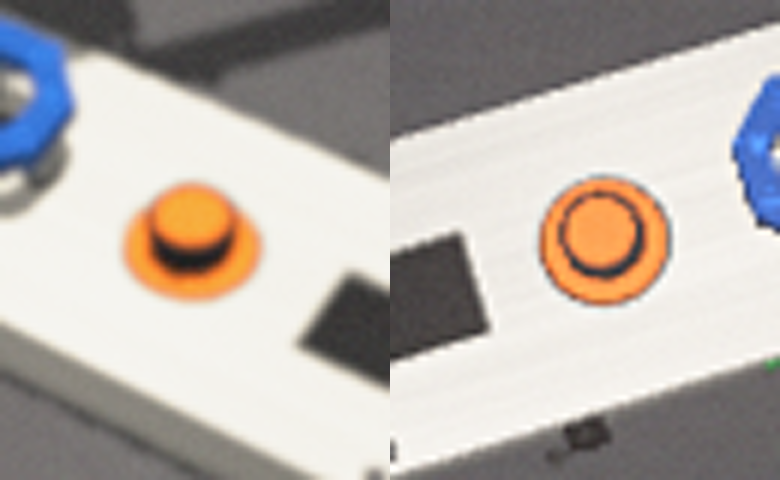

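The filter is home: top-view centre (581.3, 78.4) against port (581.4, 78.4), with an even thin rim all round. Next, above the flask.

Request:
step_arm:
  plan:
    - [[-0.014, -0.05, 0], [0, 0, 0], 0.4]
    - [[-0.014, -0.05, 0], [0, 0, 0], 0.4]
    - [[-0.0135, -0.0504, 0], [0, 0, 0], 0.4]
    - [[0, 0, 0], [0, 0, 0], 0.4]
    - [[0, 0, 0], [0, 0, 0], 0.4]

```text
time: 11.72
position: [0.4308, -0.2719, 0.1666]
orientation: [[-0.933, 0.36, -0.0], [0.36, 0.933, 0.001], [0.0, 0.001, -1.0]]
force: [0.7, 0.3, -0.1]
width: 0.602
```

Request:
step_arm:
  plan:
    - [[0, 0, 0], [0, 0, 0], 0.4]
    - [[0, 0, 0], [0, 0, 0], 0.4]
    - [[0, 0, 0], [0, 0, 0], 0.4]

```text
time: 12.1
position: [0.4308, -0.2719, 0.1669]
orientation: [[-0.934, 0.358, 0.0], [0.358, 0.934, -0.0], [-0.0, 0.0, -1.0]]
force: [-0.1, -0.5, -0.4]
width: 0.598
```

Request:
step_arm:
  plan:
    - [[-0.0002, -0.0005, -0.03], [0, 0, 0], 0.4]
    - [[0, 0, -0.03], [0, 0, 0], 0.4]
    - [[0, 0, -0.015], [0, 0, 0], 0.4]
    - [[0, 0, 0], [0, 0, 0], 0.4]

```text
time: 12.6
position: [0.4297, -0.2723, 0.0909]
orientation: [[-0.933, 0.359, -0.002], [0.359, 0.933, 0.001], [0.002, 0.001, -1.0]]
force: [0.3, -0.3, -0.1]
width: 0.603
```

Request:
step_arm:
  plan:
    - [[0, 0, -0.015], [0, 0, 0], 0.4]
    - [[0, 0, -0.013], [0, 0, 0], 0.4]
    - [[0, 0, 0], [0, 0, 0], 0.4]
    - [[0, 0, 0], [0, 0, 0], 0.4]

```text
time: 13.1
position: [0.4304, -0.2731, 0.064]
orientation: [[-0.933, 0.36, 0.0], [0.36, 0.933, -0.0], [-0.0, -0.0, -1.0]]
force: [-0.4, -0.5, 0.7]
width: 0.602
```

Request:
step_arm:
  plan:
    - [[0, 0, 0], [0, 0, 0], 1]
    - [[0, 0, 0], [0, 0, 0], 1]
    - [[0, 0, 0], [0, 0, 0], 1]
    - [[0, 0, 0], [0, 0, 0], 1]
    - [[0, 0, 0], [0, 0, 0], 1]
  newtons: 15

```text
time: 13.72
position: [0.4304, -0.2732, 0.064]
orientation: [[-0.933, 0.36, 0.0], [0.36, 0.933, -0.0], [-0.0, -0.0, -1.0]]
force: [0.0, -1.4, 1.6]
width: 0.34
```

Request:
step_arm:
  plan:
    - [[0, 0, 0], [0, 0, 0], 1]
    - [[0, 0, 0], [0, 0, 0], 1]
  newtons: 45

```text
time: 13.98
position: [0.4304, -0.2732, 0.064]
orientation: [[-0.933, 0.36, 0.0], [0.36, 0.933, -0.0], [-0.0, -0.0, -1.0]]
force: [-0.3, -0.4, 0.4]
width: 0.334
```

Width 0.334 ≈ 31–32 mm means the stopper's lower edge is being gripped, not the 26 mm neck. I'll reopen, go 6 mm lower and grip again.

Request:
step_arm:
  plan:
    - [[0, 0, 0], [0, 0, 0], 0.5]
    - [[0, 0, 0], [0, 0, 0], 0.5]
    - [[0, 0, -0.003], [0, 0, 0], 0.5]
    - [[0, 0, -0.003], [0, 0, 0], 0.5]
    - [[0, 0, 0], [0, 0, 0], 0.5]
  newtons: 15

```text
time: 14.6
position: [0.43, -0.2728, 0.0573]
orientation: [[-0.933, 0.36, -0.001], [0.36, 0.933, 0.001], [0.001, 0.0, -1.0]]
force: [-0.6, -0.6, 0.0]
width: 0.5
```

Request:
step_arm:
  plan:
    - [[0, 0, 0], [0, 0, 0], 1]
    - [[0, 0, 0], [0, 0, 0], 1]
    - [[0, 0, 0], [0, 0, 0], 1]
    - [[0, 0, 0], [0, 0, 0], 1]
    - [[0, 0, 0], [0, 0, 0], 1]

```text
time: 15.22
position: [0.4304, -0.2731, 0.058]
orientation: [[-0.933, 0.36, 0.0], [0.36, 0.933, -0.0], [-0.0, -0.0, -1.0]]
force: [-0.2, -0.6, -0.0]
width: 0.339
```

Request:
step_arm:
  plan:
    - [[0, 0, 0], [0, 0, 0], 0.5]
    - [[0, 0, 0], [0, 0, 0], 0.5]
    - [[0, 0, 0.015], [0, 0, 0], 0.5]
    - [[0, 0, 0.015], [0, 0, 0], 0.5]
    - [[0, 0, 0], [0, 0, 0], 0.5]

```text
time: 15.85
position: [0.4318, -0.2741, 0.0904]
orientation: [[-0.933, 0.36, 0.003], [0.36, 0.933, -0.003], [-0.004, -0.001, -1.0]]
force: [0.1, -0.1, -0.4]
width: 0.5
```

Request:
step_arm:
  plan:
    - [[0, 0, 0], [0, 0, 0], 1]
    - [[0, 0, 0], [0, 0, 0], 1]
    - [[0, 0, 0], [0, 0, 0], 1]
    - [[0, 0, 0], [0, 0, 0], 1]
    - [[0, 0, 0], [0, 0, 0], 1]

```text
time: 16.48
position: [0.4301, -0.2729, 0.0875]
orientation: [[-0.933, 0.36, -0.0], [0.36, 0.933, 0.0], [0.001, 0.0, -1.0]]
force: [-0.5, -0.9, -0.6]
width: 0.342
```

Request:
step_arm:
  plan:
    - [[0, 0, 0], [0, 0, 0], 1]
    - [[0, 0, 0], [0, 0, 0], 1]
    - [[0, 0, 0], [0, 0, 0], 1]
  newtons: 45

```text
time: 16.85
position: [0.4303, -0.2729, 0.0877]
orientation: [[-0.933, 0.36, -0.0], [0.36, 0.933, 0.0], [0.0, 0.0, -1.0]]
force: [0.5, -0.5, -1.1]
width: 0.331
```

```bash
python3 - <<'E'
from h import *
a=read_camera("scene");np.save("scene4.npy",a);s=sense();print(s["width"],s["position"],s["force"])
cv2.imwrite("pics/g7.png",cv2.resize(a[95:195,200:300],None,fx=6,fy=6,interpolation=cv2.INTER_CUBIC)[:,:,::-1])
E
```

```text
0.33440713333808925 [ 0.43028972 -0.27297908  0.08776983] [-0.0161733   0.03295706 -2.12605483]
```

View pics/g7.png

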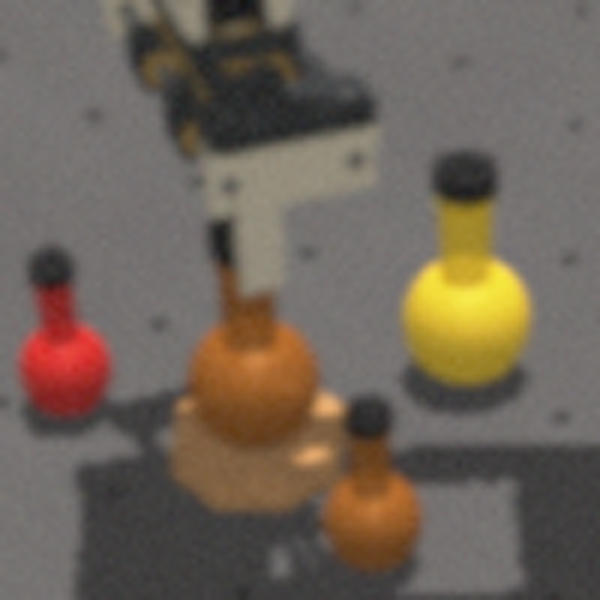

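The fingers now enclose the stopper (crop ≈(245,245)), flask upright in its cork ring, neighbours untouched; the width matches the 32 mm stopper. I'll lift and carry it to the ring.

Request:
step_arm:
  plan:
    - [[0, 0, 0.02], [0, 0, 0], 1]
    - [[0, 0, 0.04], [0, 0, 0], 1]
    - [[0, 0, 0.04], [0, 0, 0], 1]
    - [[0, 0, 0], [0, 0, 0], 1]

```text
time: 17.4
position: [0.4324, -0.2746, 0.1921]
orientation: [[-0.933, 0.36, 0.006], [0.36, 0.933, -0.005], [-0.007, -0.002, -1.0]]
force: [0.3, -0.9, -1.4]
width: 0.333
```

Request:
step_arm:
  plan:
    - [[0.0298, 0.0433, 0], [0, 0, 0], 1]
    - [[0.0298, 0.0433, 0], [0, 0, 0], 1]
    - [[0.0298, 0.0433, 0], [0, 0, 0], 1]
    - [[0.0298, 0.0433, 0], [0, 0, 0], 1]
    - [[0.0298, 0.0433, 0], [0, 0, 0], 1]

```text
time: 18.02
position: [0.5795, -0.0548, 0.1863]
orientation: [[-0.933, 0.36, -0.002], [0.36, 0.933, 0.0], [0.002, -0.0, -1.0]]
force: [0.3, -0.5, -2.0]
width: 0.334
```

Request:
step_arm:
  plan:
    - [[0.0298, 0.0433, 0], [0, 0, 0], 1]
    - [[0, 0, 0], [0, 0, 0], 1]
    - [[0, 0, 0], [0, 0, 0], 1]
    - [[0, 0, 0], [0, 0, 0], 1]
    - [[0, 0, 0], [0, 0, 0], 1]

```text
time: 18.65
position: [0.6088, -0.0143, 0.1879]
orientation: [[-0.933, 0.361, 0.0], [0.361, 0.933, -0.0], [-0.0, -0.0, -1.0]]
force: [0.6, -1.1, -1.4]
width: 0.336
```

Request:
step_arm:
  plan:
    - [[0.0004, 0.0013, -0.02], [0, 0, 0], 1]
    - [[0, 0, -0.02], [0, 0, 0], 1]
    - [[0, 0, -0.012], [0, 0, 0], 1]
    - [[0, 0, 0], [0, 0, 0], 1]
    - [[0, 0, 0], [0, 0, 0], 1]

```text
time: 19.27
position: [0.6098, -0.0119, 0.1362]
orientation: [[-0.933, 0.36, 0.001], [0.36, 0.933, -0.0], [-0.001, 0.0, -1.0]]
force: [0.1, -0.0, -1.5]
width: 0.333
```

```bash
python3 - <<'E'
from h import *
a=read_camera("scene");b=read_camera("top");s=sense();print(s["width"],s["position"],s["force"])
f=lambda i,x,y,w,hh:cv2.resize(i[y:y+hh,x:x+w],None,fx=6,fy=6,interpolation=cv2.INTER_CUBIC)
cv2.imwrite("pics/g8.png",np.hstack([f(a,215,170,65,90),f(b,240,145,65,90)])[:,:,::-1])
E
```

```text
0.33282042880970786 [ 0.61019265 -0.01194426  0.13681271] [ 0.1566482  -0.02713233 -1.32402282]
```

View pics/g8.png

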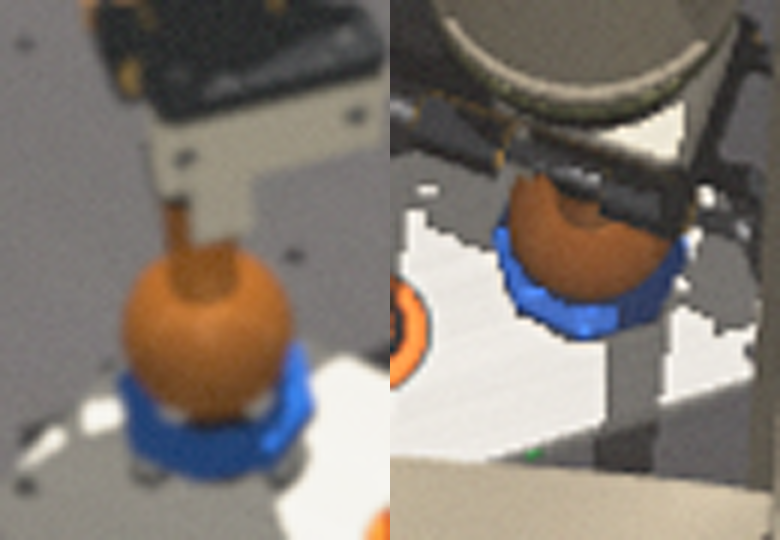

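Flask upright just above the ring and roughly centred (bulb ≈(208,330) over ring ≈(215,410) in the scene crop). I'll lower it and press, watching force.

Request:
step_arm:
  plan:
    - [[-0.0005, -0.0008, -0.005], [0, 0, 0], 1]
    - [[0, 0, -0.003], [0, 0, 0], 1]
    - [[0, 0, -0.002], [0, 0, 0], 1]
    - [[0, 0, -0.002], [0, 0, 0], 1]
    - [[0, 0, 0], [0, 0, 0], 1]

```text
time: 20.0
position: [0.6092, -0.0127, 0.1241]
orientation: [[-0.933, 0.36, 0.0], [0.36, 0.933, -0.0], [-0.0, 0.0, -1.0]]
force: [-0.6, 0.6, 3.2]
width: 0.336
```

Request:
step_arm:
  plan:
    - [[0, 0, -0.002], [0, 0, 0], 1]
    - [[0, 0, -0.002], [0, 0, 0], 1]
    - [[0, 0, -0.002], [0, 0, 0], 1]
    - [[0, 0, 0], [0, 0, 0], 1]
    - [[0, 0, 0], [0, 0, 0], 1]

```text
time: 20.62
position: [0.6094, -0.0127, 0.1183]
orientation: [[-0.933, 0.359, 0.001], [0.359, 0.933, -0.0], [-0.001, 0.0, -1.0]]
force: [-1.7, 2.1, 5.3]
width: 0.335
```

Request:
step_arm:
  plan:
    - [[0, 0, -0.002], [0, 0, 0], 1]
    - [[0, 0, -0.002], [0, 0, 0], 1]
    - [[0, 0, -0.001], [0, 0, 0], 1]
    - [[0, 0, 0], [0, 0, 0], 1]
    - [[0, 0, 0], [0, 0, 0], 1]

```text
time: 21.25
position: [0.6097, -0.0127, 0.1139]
orientation: [[-0.933, 0.36, 0.002], [0.36, 0.933, -0.0], [-0.002, 0.001, -1.0]]
force: [-1.9, 0.4, 9.2]
width: 0.334
```

Request:
step_arm:
  plan:
    - [[0, 0, -0.001], [0, 0, 0], 1]
    - [[0, 0, -0.001], [0, 0, 0], 1]
    - [[0, 0, 0], [0, 0, 0], 1]
    - [[0, 0, 0], [0, 0, 0], 1]

```text
time: 21.75
position: [0.6098, -0.0127, 0.1122]
orientation: [[-0.933, 0.359, 0.002], [0.359, 0.933, -0.0], [-0.002, 0.001, -1.0]]
force: [-1.4, 0.8, 9.4]
width: 0.332
```

Request:
step_arm:
  plan:
    - [[0, 0, -0.001], [0, 0, 0], 1]
    - [[0, 0, 0], [0, 0, 0], 1]
    - [[0, 0, 0], [0, 0, 0], 1]

```text
time: 22.12
position: [0.61, -0.0127, 0.1114]
orientation: [[-0.933, 0.359, 0.002], [0.359, 0.933, -0.0], [-0.002, 0.001, -1.0]]
force: [-0.8, 0.2, 10.6]
width: 0.333
```

Request:
step_arm:
  plan:
    - [[0, 0, -0.001], [0, 0, 0], 1]
    - [[0, 0, 0], [0, 0, 0], 1]
    - [[0, 0, 0], [0, 0, 0], 1]

```text
time: 22.5
position: [0.6104, -0.0128, 0.1113]
orientation: [[-0.933, 0.359, 0.004], [0.359, 0.933, -0.0], [-0.003, 0.001, -1.0]]
force: [-2.7, 1.4, 14.5]
width: 0.334
```

The reported z stalls at 0.1113 while the force climbs to 14.5 N: that's the bottom stop, at the predicted height. Hold and verify.

Request:
step_arm:
  plan:
    - [[0, 0, -0.0005], [0, 0, 0], 1]
    - [[0, 0, 0], [0, 0, 0], 1]
    - [[0, 0, 0], [0, 0, 0], 1]
    - [[0, 0, 0], [0, 0, 0], 1]

```text
time: 23.0
position: [0.6107, -0.0128, 0.1112]
orientation: [[-0.933, 0.359, 0.004], [0.359, 0.933, -0.0], [-0.004, 0.001, -1.0]]
force: [-3.3, 2.0, 15.7]
width: 0.332
```

```bash
python3 - <<'E'
from h import *
a=read_camera("scene");b=read_camera("top");s=sense();print(s["width"],s["position"],s["force"],s["time"])
f=lambda i,x,y,w,hh:cv2.resize(i[y:y+hh,x:x+w],None,fx=5,fy=5,interpolation=cv2.INTER_CUBIC)
cv2.imwrite("pics/g9.png",np.hstack([f(a,215,180,100,100),f(b,215,140,60,100)])[:,:,::-1])
h=hsv(a);B=np.zeros(a.shape[:2],bool);B[180:260,215:280]=1
for nm,m in(("bulb",(h[...,0]<18)&(h[...,1]>150)&(h[...,2]>60)&B),("ring",(h[...,0]>100)&(h[...,0]<125)&(h[...,1]>140)&B)):
    c=max(blobs(m),key=cv2.contourArea);print(nm,c.min(0),c.max(0))
m=camera_model("scene");W=m["world_to_cam"]
for lab,p in(("seat up",(.6093,-.0126,.062)),("seat down",(.6093,-.0126,.046)),("bulb ctr expected",(.6093,-.0126,.069))):
    print(lab,cv2.projectPoints(np.array([p]),cv2.Rodrigues(W[:3,:3])[0],W[:3,3],K(m),m["D"])[0].ravel().round(1))
im=f(b,215,180,41,40);hh=hsv(im);c=cv2.convexHull(max(blobs((hh[...,0]<22)&(hh[...,1]>130)&(hh[...,2]>100)),key=cv2.contourArea)).reshape(-1,2)
print("filter",np.round(cv2.fitEllipse((plane("top",(c+.5)/5-.5+[215,180],.031)[:,:2]*1000).astype(np.float32))[:2],1))
E
```

```text
0.33507946621564694 [ 0.61068299 -0.01281362  0.11117563] [-2.73392188  0.84631038 17.00427467] 23.1
bulb [237 215] [262 245]
ring [237 236] [266 253]
seat up [250.6 234.4]
seat down [251.  239.2]
bulb ctr expected [250.5 232.2]
filter [[581.3  78.2]
 [ 49.6  49.9]]
```

View pics/g9.png

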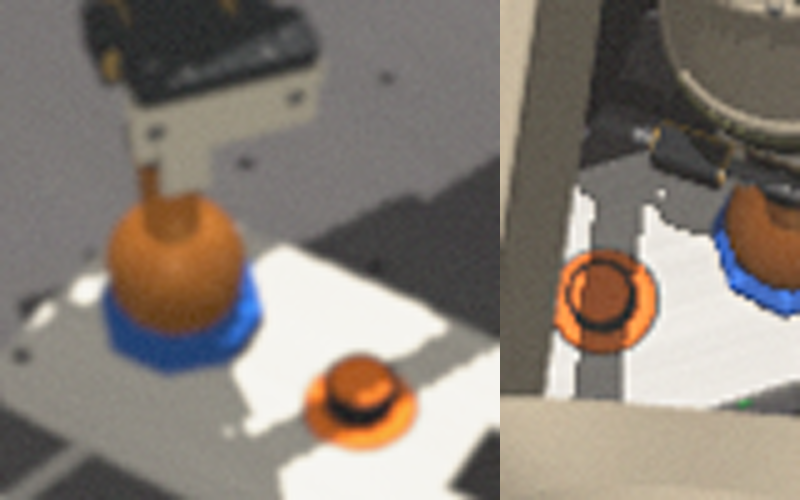

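The flask is seated and upright. The ring's bottom edge moved from row 248 to 253, which matches the full 16 mm, and the bulb is centred at about (250, 232) as predicted. The filter hasn't moved. I'm handing in.

```bash
python3 -c "
from plant import *
job_done(); s=sense(); print(s['time'],s['position'],s['force'],s['width'])"
```

```text
the job is handed in; nothing more can be done
the job is handed in; nothing more can be done
```

I set the round filter home in its port and let it go. The amber flask is in the sprung ring, held pressed at the bottom stop. I handed the job in at about 23 s; it gives no verdict.

**Last checks**
- **Filter:** in the top view its centre is (581.3, 78.2) mm and the port's is (581.4, 78.4). It touched down at exactly the height of the port floor.
- **Flask:** the push was about 16 N with the tool height no longer moving, so the ring is at its stop. In the picture the ring dropped 5 pixels, which matches 16 mm. The bulb is within about a pixel of its expected place.
- **Leave-alone items:** I never moved the arm near the green flask, the square filter or the screwdriver. I did not measure them again at the end.

**What went wrong or disagreed**
- **Finger length:** the fingertips sit about 19 mm above the reported tool point, not at it. My first grasp of the filter therefore closed on nothing above it. I measured the offset from the pictures and allowed for it afterwards.
- **Flask grip:** I meant to hold the flask by its neck, but the fingers met the 32 mm stopper first, even after I went lower. I raised them and gripped the stopper squarely with 45 N.
- **Held-filter check:** one camera check of the filter while it was held was too noisy to use (about 1–3 mm off). I used the arm's own readings and the force instead.

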